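# Clear the offcuts from the marble slab with the scraper block

### The arm

A 6-joint arm with a two-finger parallel gripper is mounted at the origin on the work surface. World frame = base frame: x ahead of the robot, y to its left, z up, the work surface at z = 0. Lengths are in mm, angles in rad, forces in N, time in s.
With the tool pointing down it reaches from about 350 to 775 mm from the base axis. Payload 7.3 kg.
Tool frame: the origin (TCP) lies at the centre of the arm's flange, where the gripper is bolted on; the fingertips stand 178 mm ahead of it and the grasp point (between the pads) lies 159 mm ahead of it; z points along the fingers, y is the direction in which the jaws open and shut (so a half turn about z gives the same grasp; the last joint's range is limited). The gripper opens to 92 mm and grips with 3 to 60 N. Pads are 19 mm wide; open, the fingers measure 130 mm over their backs; the gripper's body (75 mm by 190 mm) begins 47 mm behind the grasp point.
Start: joints at [-1.284, 0.342, 1.524, -0, 1.275, -0.146], TCP at [220.212, -476.586, 404.741] pointing down, gripper open.
Joint ranges: [-2.53, 2.53], [-0.77, 2.02], [0.04, 2.7], [-1, 4.14], [0.28, 2.66], [-3.11, 3.11]. Speed limits (rad/s): [2.57, 2.57, 3.14, 3.14, 3.14, 3.14].

### API

Orientations are given as [roll, pitch, yaw] about the fixed x, y, z axes, in that order (R = Rz(yaw) Ry(pitch) Rx(roll)).
In Python, from plant import get_obs, capture, close_job gives the robot as it stands. The module is installed in compiled form; this text tells all that it offers.
- The arm moves only by the shell command python3 -m pendant 'ROWS'. ROWS is JSON, a list of rows, each a list of 3 entries, a list of its own where there are three numbers: the shift along the tool's x, y, z in m, then the turn, a rotation vector about the tool's x, y, z in rad, then the finger opening in m, from 0 to 0.0918. In form: [[[tx, ty, tz], [wx, wy, wz], fingers], ...]. A call has 1 to 10 rows; each row is the pose to reach, as a shift and turn from the pose commanded when the call began, along the tool's axes at that moment; what a row does not reach only later rows make up. A row lasts 1/12 s, in which the tool goes at most 41.7 mm and 7.16 degrees, less where a joint would pass 70% of its speed; a pose out of reach is approached as far as the arm can. A call with a gripper value outside its range is refused whole. The fingers move at their own pace and stop on an object; the grip force is fixed at half the most. Time passes only in rows, so rows that repeat a pose let the fingers close. It gives the time, the measured TCP pose, the force and the opening at its end, in the units of the state.
- get_obs(): the state, without advancing time (a new reading comes with each control period).
- capture(name): name is "side" or "top"; returns a dict with "color" (420x560x3 uint8, red, green, blue), "mtx" (3x3 intrinsics, pixels), "rvec" (rotation vector, rad) and "tvec" (3), from world to camera coordinates, as OpenCV has them. Camera axes: x right, y down, z forward; pixel columns grow to the right and rows downward; lengths in mm; the calibration is good to about 2 mm. A picture is of the moment at which its call begins. There is no depth.
- close_job(): hands the job in, once; it reports no verdict.
The state is a dict: "time": time; "joint_positions": joint angles; "dq": joint speeds; "tau": joint torques, N m; "tool_pos": TCP position; "tcp_rot": TCP orientation; "contact_force": force on the tool from outside, world axes, zero at the start; "moment": the same for the moment, N m; "grip_width": finger opening in mm.
Only numpy, scipy, OpenCV 4.12 (cv2) and the standard library are available. Lean on these libraries where they do the work, as an engineer would, in place of code of your own. Each camera call takes 0.05 s, during which the arm holds its last target. There are 200 camera calls.

### The job

Pick up the scraper block by its leaning handle and wipe the four loose board offcuts off the marble slab into the steel catch tray at its far edge, touching the offcuts only with the scraper. Keep the scraper light on the polished marble, never bearing down on it, then set the scraper back gently, standing on its foot in the middle of its cork mat, and let go. Leave the tin, the mug and the jar alone.

Things in the scene. Friction and masses are not known exactly. Their poses are not given: they have to be found in the camera images.
- slab: Fixed polished marble slab, 220 mm (its x) by 240 mm (its y), 40 mm thick, flat on the bench with a little yaw. Origin: centre of its underside, at bench height; z up; its +x points away from the robot, to the edge with the tray.
- tray (a point): Centre of the inner floor of the open steel catch tray fixed against the slab's far (+x) edge, 4 mm above the bench; axes as the slab's. The tray is 140 mm (x) by 270 mm (y) outside, walls 4 mm, rim 28 mm above the bench, so 12 mm below the slab's top. The slab's far edge lies 71 mm from this point towards -x.
- scraper: Scraper block, 0.5 kg, standing on its cork mat: flat aluminium foot 46 mm (x) by 170 mm (y) by 22 mm high, with a flat wooden handle on top, 110 mm wide (y), 22 mm thick, leaning 25 degrees from vertical towards -x (robot side). Origin: centre of the foot's underside; z up. The foot's +x face is the wiping face.
- handle (a point): Grip point inside the scraper's handle, at (-18.2, 0, 78.2) mm in the scraper's frame; axes as the scraper's (not leaning). The handle's middle line leaves the foot's top at (8, 0, 22) mm and rises along (-0.423, 0, 0.906) for 100 mm, to (-34, 0, 113) mm; this point is 62 mm up it.
- mat: Fixed cork mat, 130 mm (x) by 210 mm (y) by 5 mm thick, left or right of the slab, where the scraper stands at the start and must stand again at the end. Origin: centre of its underside.
- offcut_strip: Offcut: a plain strip 30 by 62 mm (long along its y) of 8 mm thick rigid brown fibreboard, lying flat on the slab at the start. Origin: centre of its underside; z up.
- offcut_ell: Offcut: an L, 62 mm long (y) with a bar 20 mm wide and a foot at one end making it 34 mm wide (x) of 8 mm thick rigid brown fibreboard, lying flat on the slab at the start. Origin: centre of its underside; z up.
- offcut_disc: Offcut: a round disc, diameter 60 mm, of 8 mm thick rigid brown fibreboard, lying flat on the slab at the start. Origin: centre of its underside; z up.
- offcut_tee: Offcut: a T, bar 16 by 62 mm (long along y) with a stem 22 mm wide, 38 mm over all along x, of 8 mm thick rigid brown fibreboard, lying flat on the slab at the start. Origin: centre of its underside; z up.
- tin: Bystander: closed tin, diameter 74 mm, 110 mm high, standing on the bench on the other side of the slab from the mat. Origin: centre of its underside.
- mug: Bystander: white mug, diameter 80 mm, 95 mm high, farther off on the right. Origin: centre of its underside.
- jar: Bystander: closed amber glass jar with a steel cap, diameter 70 mm, 100 mm high, farther off on the left. Origin: centre of its underside.
Things that resemble listed ones, but are neither listed nor needed, are in the scene too. Of the things that look like the scraper, the smaller one is meant. What is shaped like the offcut_strip but yellow is not meant.

How it is judged:
By the outcome, as a careful person would: the job done as asked, in the order asked, and still so for the second after the job is handed in, with the robot touching nothing.
It also fails if it takes over 54 s, if anything falls off the work surface, if the arm or the gripper's body presses on something with over 40 N, if the wrist force passes 120 N, or if a joint passes its speed limit or range.

## Working session

There is one attempt and no reset: what is moved stays moved. The work goes in short steps, Python scripts to look and compute and a shell command to move; the robot and the scene stay as the last step left them, time stands still between calls to the robot, and variables do not carry over. Pictures are saved under pics/ and viewed, about 8 in all and at most 12, crops included, and the job is handed in when it is done.

```bash
mkdir -p pics
python3 - <<'E'
from plant import get_obs,capture
import cv2,pickle
o=get_obs();print(o)
for n in("top","side"):
    c=capture(n);pickle.dump(c,open(n+".pkl","wb"))
    cv2.imwrite(f"pics/{n}0.png",cv2.resize(c["color"][:,:,::-1],(800,600),interpolation=cv2.INTER_CUBIC))
    R=cv2.Rodrigues(c["rvec"])[0];print(n,c["mtx"].tolist(),(-R.T@c["tvec"].reshape(3)).round(),R.round(2).tolist())
E
```

```text
{'time': 0.0, 'joint_positions': array([-1.28399908e+00,  3.42699508e-01,  1.52501319e+00, -2.33135039e-05,
        1.27540558e+00, -1.45993826e-01]), 'dq': array([ 0.00052275, -0.00054274, -0.00037237,  0.00081371,  0.00095662,
       -0.00038087]), 'tau': array([ 1.08306347e-03, -4.31236660e+01, -2.44221604e+01,  7.19236792e-02,
        5.59701410e-02, -1.09149125e-04]), 'tool_pos': array([ 220.16854515, -476.44940139,  404.05814406]), 'tcp_rot': array([-3.14008001e+00, -1.99885295e-04,  4.32797728e-01]), 'contact_force': array([-0.51121449, -1.20006415,  0.3161669 ]), 'moment': array([-0.04658386, -0.02759907,  0.00597476]), 'grip_width': 91.82373254646507}
top [[476.2120466915813, 0.0, 277.31568098400714], [0.0, 476.2120466915813, 213.34884973908032], [0.0, 0.0, 1.0]] [ 422.   21. 1155.] [[-0.03, -1.0, 0.02], [-1.0, 0.03, -0.1], [0.09, -0.02, -1.0]]
side [[379.66059068056336, 0.0, 278.55211097245007], [0.0, 379.66059068056336, 206.0281769463032], [0.0, 0.0, 1.0]] [ 406. -657.  903.] [[0.99, -0.17, 0.01], [-0.12, -0.76, -0.64], [0.11, 0.63, -0.77]]
```

View pics/top0.png

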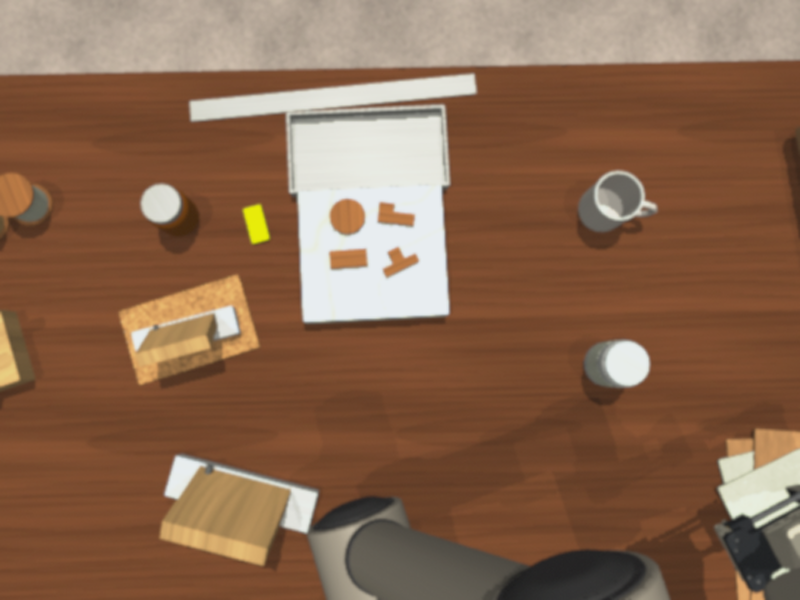

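View pics/side0.png

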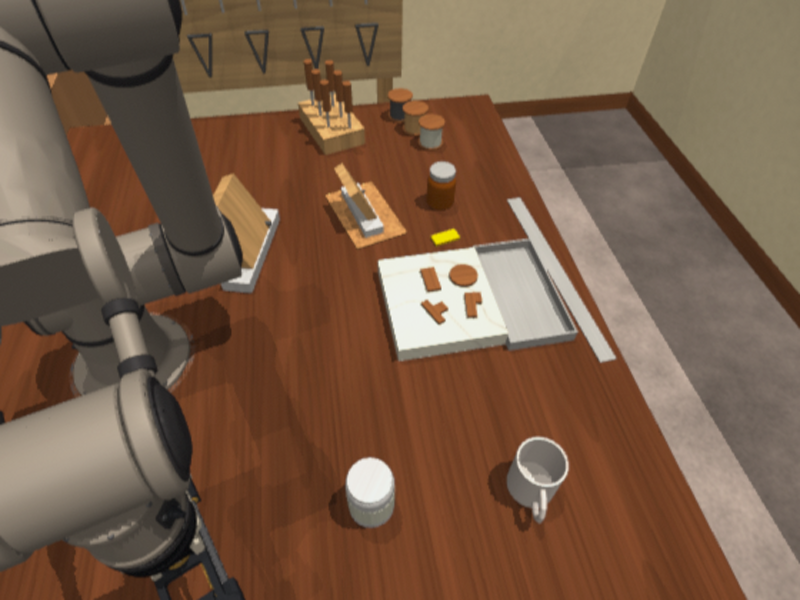

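The top view shows two scraper-like things. The small one on the cork mat at (190,330) is the one meant: it is smaller and on the mat. The bigger one at (240,510) stands on bare bench. The four offcuts are on the slab at (347,217), (396,215), (349,259) and (400,262). The yellow strip at (256,224) is on the bench and not meant.

Run:
```python
import cv2,pickle
c=pickle.load(open("top.pkl","rb"))["color"][:,:,::-1]
cv2.imwrite("pics/crop1.png",cv2.resize(c[185:275,78:198],(800,600),interpolation=cv2.INTER_CUBIC))
cv2.imwrite("pics/crop2.png",cv2.resize(c[65:230,195:325],None,fx=3.6,fy=3.6,interpolation=cv2.INTER_CUBIC))
```

```text
(no output)
```

View pics/crop1.png

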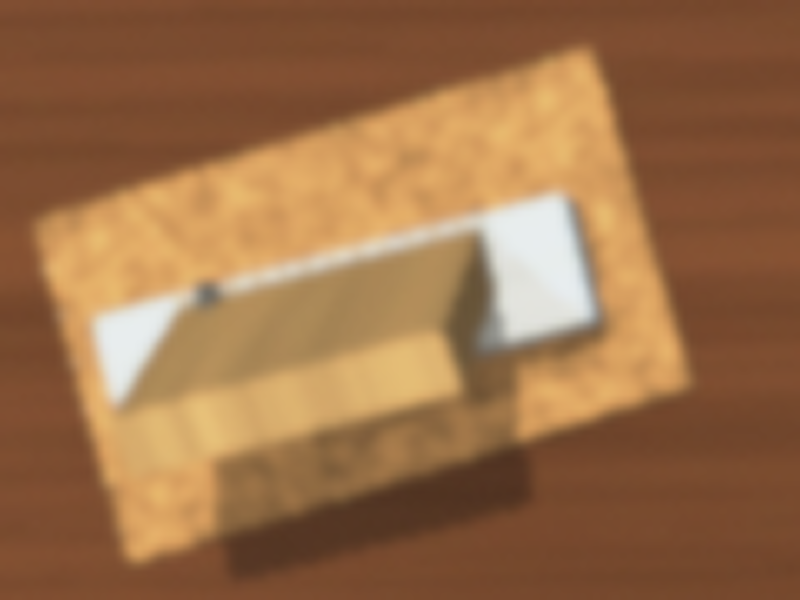

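View pics/crop2.png

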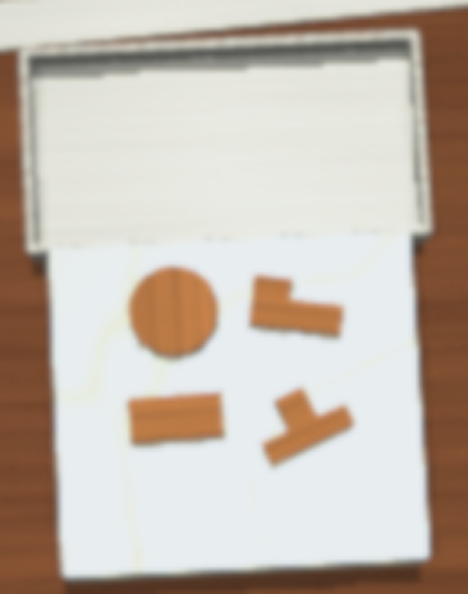

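```bash
cat > h.py <<'E'
import cv2,pickle,numpy as np
def w(c,px,z):
    R=cv2.Rodrigues(c["rvec"])[0];C=-R.T@np.ravel(c["tvec"])
    d=np.c_[np.array(px,float),np.ones(len(px))]@np.linalg.inv(c["mtx"]).T@R
    return (C+d*((z-C[2])/d[:,2:]))[:,:2]
def crop(p,s,o): return (np.array(p)+.5)/s-.5+o
E
python3 - <<'E'
from h import *
c=pickle.load(open("top.pkl","rb"))
def rep(n,P):
    print(n,P.round().tolist(),"c",P.mean(0).round(1));k=len(P)
    if k==4:
        for i in range(4):
            d=P[(i+1)%4]-P[i];print("  len",np.hypot(*d).round(1),"dir",np.degrees(np.arctan2(d[1],d[0])).round(1))
a=lambda p,z:w(c,crop(p,6.667,[78,185]),z)
b=lambda p,z:w(c,crop(p,3.6,[195,65]),z)
rep("mat",a([(35,220),(590,47),(692,385),(130,563)],5))
rep("foot",a([(93,317),(568,193),(598,318)],27))
print(a([(180,300),(478,232)],27), a([(445,328),(465,392),(120,408),(130,470)],118))
rep("slab",b([(48,245),(413,233),(430,555),(62,577)],40))
rep("tray",b([(22,47),(417,31),(430,233),(30,252)],28))
rep("strip",b([(129,400),(221,395),(224,434),(132,442)],48))
rep("disc",b([(174,266),(218,311),(174,356),(129,311)],48))
rep("ell",b([(255,276),(343,305),(340,333),(250,325)],48))
rep("tee",b([(302,390),(348,407),(354,424),(272,463),(263,443),(278,404)],48))
E
```

```text
mat [[533.0, 466.0], [591.0, 266.0], [467.0, 230.0], [409.0, 431.0]] c [500.  348.5]
  len 208.1 dir -73.8
  len 129.0 dir -163.8
  len 209.0 dir 106.2
  len 128.9 dir 15.8
foot [[496.0, 437.0], [536.0, 270.0], [491.0, 259.0]] c [507.5 322. ]
[[501.14372074 406.43546913]
 [522.51732096 301.5500324 ]] [[483.32302421 289.62876735]
 [462.36154794 283.19423892]
 [460.20012137 394.37419104]
 [440.0991541  390.99425515]]
slab [[725.0, 159.0], [728.0, -84.0], [513.0, -88.0], [505.0, 153.0]] c [617.5  35. ]
  len 242.3 dir -89.4
  len 215.2 dir -179.0
  len 240.2 dir 91.9
  len 220.7 dir 1.6
tray [[866.0, 176.0], [871.0, -92.0], [731.0, -96.0], [724.0, 172.0]] c [797.9  39.8]
  len 268.1 dir -88.8
  len 140.6 dir -178.4
  len 268.5 dir 91.5
  len 141.8 dir 1.4
strip [[618.0, 106.0], [620.0, 46.0], [595.0, 45.0], [591.0, 105.0]] c [606.   75.6]
  len 60.1 dir -88.3
  len 25.8 dir -177.0
  len 60.1 dir 93.6
  len 27.8 dir 3.0
disc [[707.0, 75.0], [676.0, 47.0], [647.0, 76.0], [678.0, 105.0]] c [676.9  75.9]
  len 41.8 dir -137.5
  len 41.5 dir 134.8
  len 42.1 dir 43.3
  len 42.1 dir -45.7
ell [[699.0, 22.0], [678.0, -35.0], [660.0, -33.0], [666.0, 26.0]] c [675.8  -4.9]
  len 61.0 dir -109.9
  len 18.8 dir 172.3
  len 59.3 dir 83.5
  len 32.9 dir -7.2
tee [[622.0, -7.0], [610.0, -36.0], [599.0, -40.0], [575.0, 14.0], [588.0, 20.0], [613.0, 9.0]] c [601.3  -6.7]
```

The crop confirms the small scraper on the cork mat: its foot measures 172 mm and the mat 209×129 mm, both matching the listing. Slab and tray sizes agree too. The scraper is at about (493.6, 348) with yaw 13.5°, the mat at (500, 348.5) with yaw 16°, and the slab at (617, 35) with yaw 1.4°.

```bash
cat >> h.py <<'E'
from scipy.spatial.transform import Rotation as Ro
def pose(sc,zf,yaw,back=0):
    "TCP pose for scraper foot-centre xy sc, underside height zf, yaw deg"
    Y=Ro.from_euler('z',yaw,degrees=True).as_matrix()
    s,k=np.sin(np.radians(25)),np.cos(np.radians(25))
    z=Y@[s,0,-k];y=Y@[k,0,s];x=np.cross(y,z)
    g=np.array([*sc,zf])+Y@[-18.2,0,78.2]
    return g-(159+back)*z,np.c_[x,y,z]
def rel(p0,R0,p,R):
    return (R0.T@(np.array(p)-p0)/1000).round(4).tolist(),Ro.from_matrix(R0.T@R).as_rotvec().round(4).tolist()
def cur():
    from plant import get_obs
    o=get_obs();return o["tool_pos"],Ro.from_euler('xyz',o["tcp_rot"]).as_matrix(),o
E
python3 - <<'E'
from h import *
p0=np.array([220.212,-476.586,404.741]);R0=Ro.from_euler('xyz',[np.pi,0,.4328]).as_matrix()
p,R=pose([493.6,348],5,13.5,100);print(p,Ro.from_matrix(R).as_euler('xyz'))
Rm=(Ro.from_matrix(R0)*Ro.from_rotvec(.5*Ro.from_matrix(R0.T@R).as_rotvec())).as_matrix()
print(rel(p0,R0,[480,-80,420],Rm));print(rel(p0,R0,p,R))
E
```

```text
[369.4690745  318.19880144 317.93371684] [2.70526034 0.         1.80641578]
([0.4022, -0.2511, -0.0153], [-0.1825, 0.1497, -0.6751])
([0.4688, -0.6589, 0.0868], [-0.3651, 0.2994, -1.3503])
```

```bash
python3 -m pendant '[[[0.402,-0.251,-0.015],[-0.1825,0.15,-0.675],0.0918],[[0.402,-0.251,-0.015],[-0.1825,0.15,-0.675],0.0918],[[0.402,-0.251,-0.015],[-0.1825,0.15,-0.675],0.0918],[[0.402,-0.251,-0.015],[-0.1825,0.15,-0.675],0.0918],[[0.402,-0.251,-0.015],[-0.1825,0.15,-0.675],0.0918],[[0.402,-0.251,-0.015],[-0.1825,0.15,-0.675],0.0918],[[0.402,-0.251,-0.015],[-0.1825,0.15,-0.675],0.0918],[[0.402,-0.251,-0.015],[-0.1825,0.15,-0.675],0.0918],[[0.402,-0.251,-0.015],[-0.1825,0.15,-0.675],0.0918],[[0.402,-0.251,-0.015],[-0.1825,0.15,-0.675],0.0918]]'
python3 - <<'E'
from h import *
p0,R0,o=cur();print(o["time"],p0,o["joint_positions"])
p,R=pose([493.6,348],5,13.5,100);print(rel(p0,R0,p,R))
E
```

```text
time: 0.93
tool_pos: [448.9, -126.2, 417.9]
tcp_rot: [2.923, -0.079, 1.119]
contact_force: [1.0, -1.4, -0.1]
grip_width: 91.8
0.9333 [ 448.90877457 -126.18978348  417.88534311] [-0.46272889  0.16707584  1.73613748  0.09274322  1.02227516 -0.04238493]
([0.3562, -0.2869, 0.0678], [-0.1824, 0.1496, -0.6755])
```

```bash
python3 -m pendant '[[[0.356,-0.287,0.068],[-0.182,0.15,-0.675],0.0918],[[0.356,-0.287,0.068],[-0.182,0.15,-0.675],0.0918],[[0.356,-0.287,0.068],[-0.182,0.15,-0.675],0.0918],[[0.356,-0.287,0.068],[-0.182,0.15,-0.675],0.0918],[[0.356,-0.287,0.068],[-0.182,0.15,-0.675],0.0918],[[0.356,-0.287,0.068],[-0.182,0.15,-0.675],0.0918],[[0.356,-0.287,0.068],[-0.182,0.15,-0.675],0.0918],[[0.356,-0.287,0.068],[-0.182,0.15,-0.675],0.0918],[[0.356,-0.287,0.068],[-0.182,0.15,-0.675],0.0918],[[0.356,-0.287,0.068],[-0.182,0.15,-0.675],0.0918]]'
python3 - <<'E'
from h import *
p0,R0,o=cur();print(o["time"],p0,o["joint_positions"])
p,R=pose([493.6,348],5,13.5,60);print(rel(p0,R0,p,R))
E
```

```text
time: 1.77
tool_pos: [375.5, 274.1, 327.1]
tcp_rot: [2.705, -0.001, 1.807]
contact_force: [1.4, -0.2, 0.0]
grip_width: 91.5
1.7667 [375.51620391 274.09220759 327.07805065] [ 0.4987405   0.24563829  1.95040288 -0.21703217  0.53246476  0.42729878]
([0.0443, 0.0001, 0.0502], [0.0002, -0.0007, -0.0002])
```

```bash
python3 -m pendant '[[[0.03,0,0.02],[0,0,0],0.0918],[[0.044,0,0.03],[0,0,0],0.0918],[[0.044,0,0.03],[0,0,0],0.0918],[[0.044,0,0.03],[0,0,0],0.0918],[[0.044,0,0.03],[0,0,0],0.0918]]'
python3 - <<'E'
from h import *
from plant import capture
p0,R0,o=cur();print(o["time"],p0)
p,R=pose([493.6,348],5,13.5,0);print(rel(p0,R0,p,R))
a=capture("top")["color"][:,:,::-1];b=capture("side")["color"][:,:,::-1]
A=cv2.resize(a[170:290,70:200],(400,369),interpolation=cv2.INTER_CUBIC)
B=cv2.resize(b[80:200,190:320],(400,369),interpolation=cv2.INTER_CUBIC)
cv2.imwrite("pics/pre.png",np.hstack([A,B]))
E
```

```text
time: 2.18
tool_pos: [378.6, 317.3, 300.5]
tcp_rot: [2.706, -0.0, 1.806]
contact_force: [-0.6, -0.8, 0.5]
grip_width: 92.2
2.1833 [378.57713736 317.30547625 300.49908111]
([0.003, -0.0004, 0.0805], [-0.0007, -0.0, -0.0005])
```

View pics/pre.png

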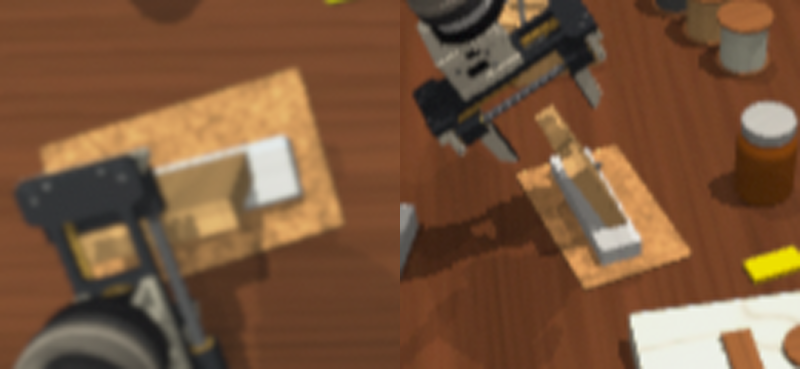

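The fingers straddle the leaning handle, with its top at (550,118) in the side crop between fingertips at (510,155) and (595,100). Now I descend along the handle.

```bash
python3 -m pendant '[[[0.003,0,0.02],[0,0,0],0.0918],[[0.003,0,0.045],[0,0,0],0.0918],[[0.003,0,0.065],[0,0,0],0.0918],[[0.003,0,0.075],[0,0,0],0.0918],[[0.003,0,0.08],[0,0,0],0.0918],[[0.003,0,0.08],[0,0,0],0.0918],[[0.003,0,0.08],[0,0,0],0.05],[[0.003,0,0.08],[0,0,0],0.04]]'
python3 - <<'E'
from h import *
p0,R0,o=cur();p,R=pose([493.6,348],5,13.5,0);print(p0,rel(p0,R0,p,R))
E
python3 -m pendant '[[[0,0,0],[0,0,0],0.03],[[0,0,0],[0,0,0],0.025],[[0,0,0],[0,0,0],0.02],[[0,0,0],[0,0,0],0.015],[[0,0,0],[0,0,0],0.01],[[0,0,0],[0,0,0],0.01],[[0,0,0],[0,0,0],0.01],[[0,0,0],[0,0,0],0.01]]'
```

```text
time: 2.95
tool_pos: [410.8, 328.8, 229.0]
tcp_rot: [2.704, -0.001, 1.806]
contact_force: [-1.4, -0.2, -0.8]
grip_width: 82.7
[410.79964516 328.75132857 229.02289117] ([-0.0006, -0.0011, 0.0014], [0.0015, -0.0009, -0.0007])
time: 3.62
tool_pos: [410.8, 328.8, 227.9]
tcp_rot: [2.705, -0.001, 1.806]
contact_force: [-0.3, 0.3, 0.5]
grip_width: 29.4
```

```bash
python3 -m pendant '[[[0,0,0],[0,0,0],0.005],[[0,0,0],[0,0,0],0.005],[[0,0,0],[0,0,0],0.005],[[0,0,0],[0,0,0],0.005],[[0,0,0],[0,0,0],0.005],[[0,0,0],[0,0,0],0.005]]'
python3 -c "
from plant import get_obs
o=get_obs();print(o['tool_pos'],o['tcp_rot'],o['moment'],o['grip_width'])"
```

```text
time: 4.12
tool_pos: [410.6, 328.7, 227.6]
tcp_rot: [2.706, -0.0, 1.806]
contact_force: [-1.2, 0.5, -2.5]
grip_width: 21.8
[410.60574633 328.66648353 227.64387565] [ 2.70619074e+00 -2.72183728e-04  1.80625953e+00] [-0.17131835  0.37006768  0.03050614] 21.823429598595382
```

Run:
```python
from h import *
p0,R0,o=cur();print(pose([493.6,348],5,13.5)[0])
for sc,z,y in(([493.6,348],20,13.5),([493.6,348],85,13.5),([536,33.5],85,1.4)):print(rel(p0,R0,*pose(sc,z,y)))
```

```text
[410.56320305 328.06462883 227.30293814]
([-0.0006, 0.006, -0.0134], [-0.0009, -0.0002, -0.0003])
([-0.0006, 0.0334, -0.0723], [-0.0009, -0.0002, -0.0003])
([-0.2984, 0.006, -0.0851], [-0.001, -0.0893, 0.1912])
```

```bash
python3 -m pendant '[[[0,0.001,-0.002],[0,0,0],0.005],[[0,0.003,-0.007],[0,0,0],0.005],[[0,0.006,-0.0135],[0,0,0],0.005],[[0,0.012,-0.027],[0,0,0],0.005],[[0,0.02,-0.043],[0,0,0],0.005],[[0,0.027,-0.058],[0,0,0],0.005],[[0,0.032,-0.068],[0,0,0],0.005],[[0,0.0335,-0.072],[0,0,0],0.005],[[0,0.0335,-0.072],[0,0,0],0.005],[[0,0.0335,-0.072],[0,0,0],0.005]]'
python3 - <<'E'
from h import *
from plant import capture
p0,R0,o=cur();print(p0,o['tcp_rot'],o['moment'])
for f in(.25,.5,.75,1):print(rel(p0,R0,*pose([493.6+f*42.4,348-f*314.5],85,13.5-f*12.1)))
b=capture("side")["color"][:,:,::-1]
cv2.imwrite("pics/lift.png",cv2.resize(b[60:210,190:390],(800,600),interpolation=cv2.INTER_CUBIC))
E
```

```text
time: 4.95
tool_pos: [410.4, 328.5, 307.0]
tcp_rot: [2.706, -0.0, 1.806]
contact_force: [-0.4, -0.6, -6.9]
grip_width: 22.1
[410.38204271 328.50527921 307.04719726] [ 2.70624155e+00 -3.92419520e-04  1.80620362e+00] [-0.21359523  0.66904535  0.00914922]
([-0.0749, -0.007, -0.0036], [-0.001, -0.0226, 0.0475])
([-0.1493, -0.0139, -0.0068], [-0.001, -0.0448, 0.0954])
([-0.2238, -0.0207, -0.01], [-0.001, -0.0671, 0.1432])
([-0.2983, -0.0272, -0.0131], [-0.001, -0.0894, 0.1911])
```

View pics/lift.png

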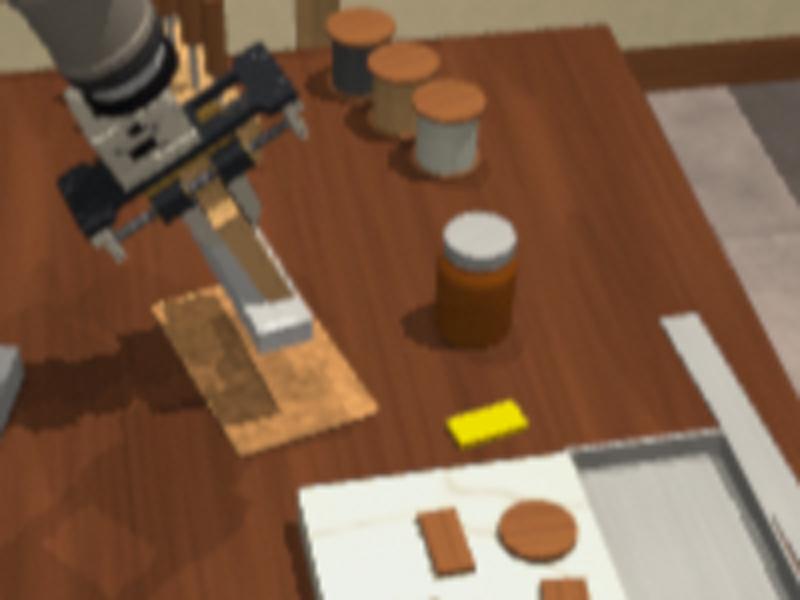

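The scraper is lifted, held firmly and level, with the foot end at (285,335) clear of the mat. Next I carry it to the start of the wipe.

```bash
python3 -m pendant '[[[-0.01,-0.001,0],[0,-0.003,0.006],0.005],[[-0.03,-0.003,-0.001],[0,-0.009,0.019],0.005],[[-0.06,-0.006,-0.003],[0,-0.018,0.038],0.005],[[-0.095,-0.009,-0.004],[0,-0.028,0.06],0.005],[[-0.13,-0.012,-0.006],[0,-0.039,0.083],0.005],[[-0.165,-0.015,-0.007],[0,-0.05,0.105],0.005],[[-0.2,-0.018,-0.009],[0,-0.06,0.128],0.005],[[-0.235,-0.022,-0.01],[0,-0.07,0.15],0.005],[[-0.265,-0.024,-0.012],[0,-0.08,0.17],0.005],[[-0.285,-0.026,-0.0125],[0,-0.086,0.183],0.005]]' && python3 -m pendant '[[[-0.01,-0.001,0],[0,-0.002,0.006],0.005],[[-0.013,-0.001,0],[0,-0.003,0.008],0.005],[[-0.013,-0.001,0],[0,-0.003,0.008],0.005],[[-0.013,-0.001,0],[0,-0.003,0.008],0.005]]'
python3 - <<'E'
from h import *
p0,R0,o=cur();print(p0,o['tcp_rot'],o['moment'])
for z in (55,48,44,42):
  p,R=pose([536,33.5],z,1.4);print(z,p,rel(p0,R0,p+[0,0,.35],R))
E
```

```text
time: 5.83
tool_pos: [449.0, 41.9, 307.0]
tcp_rot: [2.706, 0.001, 1.601]
contact_force: [-0.4, -1.1, -6.3]
grip_width: 21.6
time: 6.17
tool_pos: [448.4, 32.0, 306.7]
tcp_rot: [2.707, -0.001, 1.596]
contact_force: [0.6, 0.4, -7.1]
grip_width: 21.9
[448.36264294  32.00268881 306.66070133] [ 2.70670220e+00 -7.21803298e-04  1.59558128e+00] [ 0.00257542  0.66996272 -0.02978087]
55 [450.62918805  31.4135823  277.30293814] ([-0.0007, -0.0102, 0.0273], [-0.0014, -0.0008, 0.0])
48 [450.62918805  31.4135823  270.30293814] ([-0.0007, -0.0131, 0.0336], [-0.0014, -0.0008, 0.0])
44 [450.62918805  31.4135823  266.30293814] ([-0.0007, -0.0148, 0.0372], [-0.0014, -0.0008, 0.0])
42 [450.62918805  31.4135823  264.30293814] ([-0.0007, -0.0157, 0.039], [-0.0014, -0.0008, 0.0])
```

```bash
python3 -m pendant '[[[0,-0.003,0.006],[0,0,0],0.005],[[-0.0005,-0.007,0.017],[0,0,0],0.005],[[-0.0005,-0.011,0.028],[0,0,0],0.005],[[-0.0005,-0.0135,0.034],[0,0,0],0.005],[[-0.0005,-0.0148,0.0372],[0,0,0],0.005],[[-0.0005,-0.0148,0.0372],[0,0,0],0.005],[[-0.0005,-0.0148,0.0372],[0,0,0],0.005]]'
python3 - <<'E'
from h import *
from plant import capture
p0,R0,o=cur();print(p0,o['tcp_rot'],o['contact_force'])
p,R=pose([536,33.5],42,1.4);print(p,rel(p0,R0,p+[0,0,.35],R))
a=capture("top");b=capture("side");pickle.dump((a,b),open("w.pkl","wb"))
A=cv2.resize(a["color"][110:240,195:325,::-1],(400,400),interpolation=cv2.INTER_CUBIC)
B=cv2.resize(b["color"][160:260,255:355,::-1],(400,400),interpolation=cv2.INTER_CUBIC)
cv2.imwrite("pics/wipe0.png",np.hstack([A,B]))
E
```

```text
time: 6.75
tool_pos: [451.1, 31.7, 267.1]
tcp_rot: [2.705, -0.001, 1.596]
contact_force: [0.1, -0.5, -6.6]
grip_width: 21.9
[451.11386943  31.73279924 267.11504223] [ 2.70539552e+00 -6.64010132e-04  1.59619174e+00] [ 0.11065939 -0.5354016  -6.62240127]
[450.62918805  31.4135823  264.30293814] ([-0.0003, -0.0015, 0.002], [-0.0001, -0.001, 0.0006])
```

View pics/wipe0.png

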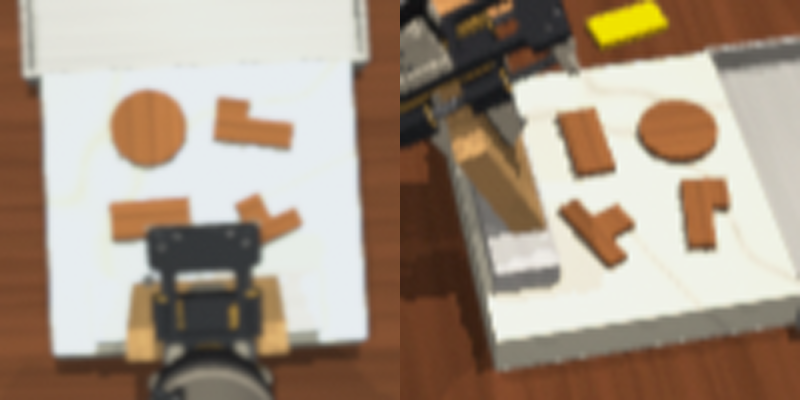

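The foot is behind all four offcuts. In the top crop it spans columns about 97–320, and the offcuts span 110–301. I lower it to about 1.5 mm above the marble.

```bash
python3 -m pendant '[[[0,-0.0006,0.0012],[0,0,0],0.005],[[0,-0.0012,0.0025],[0,0,0],0.005],[[0,-0.0012,0.0025],[0,0,0],0.005],[[0,-0.0012,0.0025],[0,0,0],0.005]]'
python3 - <<'E'
from h import *
p0,R0,o=cur();print(p0,o['tcp_rot'],o['contact_force'])
d=np.array([np.cos(np.radians(1.4)),np.sin(np.radians(1.4)),0])
print(R0.T@d, o['moment'])
E
```

```text
time: 7.18
tool_pos: [450.9, 31.4, 264.4]
tcp_rot: [2.705, -0.001, 1.596]
contact_force: [-0.2, -0.5, -5.3]
grip_width: 21.8
[450.94652232  31.37437544 264.37903309] [ 2.70535501e+00 -6.22588175e-04  1.59551194e+00] [-0.15349206 -0.50797482 -5.33538195]
[-2.81002995e-04  9.06347830e-01  4.22532285e-01] [-0.06140382  0.66791542  0.02834804]
```

```bash
python3 -m pendant '[[[0,0.0036,0.0017],[0,0,0],0.005],[[0,0.0109,0.0051],[0,0,0],0.005],[[0,0.0199,0.0093],[0,0,0],0.005],[[0,0.029,0.0135],[0,0,0],0.005],[[0,0.0381,0.0178],[0,0,0],0.005],[[0,0.0471,0.022],[0,0,0],0.005],[[0,0.0562,0.0262],[0,0,0],0.005],[[0,0.0653,0.0304],[0,0,0],0.005],[[0,0.0743,0.0347],[0,0,0],0.005],[[0,0.0816,0.038],[0,0,0],0.005]]'
python3 - <<'E'
from h import *
p0,R0,o=cur();print(p0,o['tcp_rot'],o['contact_force'],o['moment'])
print(rel(p0,R0,pose([536+90,33.5+2.2],41.6,1.4)[0]+[0,0,.35],R0),rel(p0,R0,pose([536+180,33.5+4.4],41.6,1.4)[0]+[0,0,.35],pose([0,0],0,1.4)[1]))
E
```

```text
time: 8.02
tool_pos: [542.2, 33.6, 264.2]
tcp_rot: [2.705, -0.001, 1.595]
contact_force: [-0.5, -0.0, -6.3]
grip_width: 22.2
[542.23079759  33.62440191 264.18780219] [ 2.70521204e+00 -5.38938315e-04  1.59547318e+00] [-0.52363423 -0.03854558 -6.26466503] [-0.05562371  0.76216032  0.043639  ]
([0.0, -0.0014, -0.0007], [0.0, 0.0, 0.0]) ([0.0, 0.0802, 0.0373], [0.0, -0.0006, -0.0])
```

Height is steady and there is no vertical load. I continue 85 mm and then look.

```bash
python3 -m pendant '[[[0,0.0036,0.0017],[0,0,0],0.005],[[0,0.0109,0.0051],[0,0,0],0.005],[[0,0.0199,0.0093],[0,0,0],0.005],[[0,0.029,0.0135],[0,0,0],0.005],[[0,0.0381,0.0178],[0,0,0],0.005],[[0,0.0471,0.022],[0,0,0],0.005],[[0,0.0562,0.0262],[0,0,0],0.005],[[0,0.0653,0.0304],[0,0,0],0.005],[[0,0.0725,0.0338],[0,0,0],0.005],[[0,0.077,0.0359],[0,0,0],0.005]]'
python3 - <<'E'
from h import *
from plant import capture
p0,R0,o=cur();print(p0,o['tcp_rot'],o['contact_force'],o['moment'])
print(rel(p0,R0,pose([536+215,33.5+5.2],41.7,1.4)[0]+[0,0,.35],pose([0,0],0,1.4)[1]))
a=capture("top");b=capture("side")
A=cv2.resize(a["color"][65:195,195:325,::-1],(400,400),interpolation=cv2.INTER_CUBIC)
B=cv2.resize(b["color"][150:270,285:405,::-1],(400,400),interpolation=cv2.INTER_CUBIC)
cv2.imwrite("pics/wipe1.png",np.hstack([A,B]))
E
```

```text
time: 8.85
tool_pos: [626.8, 35.7, 264.2]
tcp_rot: [2.705, -0.001, 1.596]
contact_force: [-0.1, -0.2, -6.6]
grip_width: 21.8
[626.82279746  35.73544414 264.18826718] [ 2.70503093e+00 -5.82434582e-04  1.59550381e+00] [-0.09005412 -0.23645155 -6.58982571] [-0.12941787  0.71722015  0.03172008]
([-0.0001, 0.0352, 0.0163], [0.0002, -0.0006, 0.0])
```

View pics/wipe1.png

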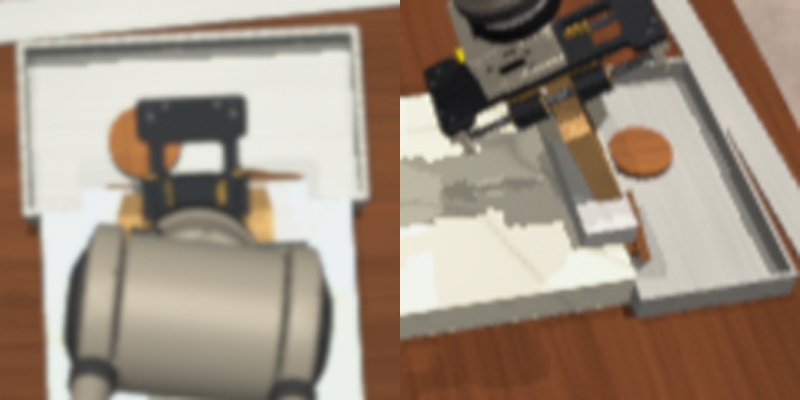

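The disc is in the tray at (640,152). A second piece is tipped on edge at the slab's rim, at (640,225), still held by the foot. I push on about 50 mm past the edge.

```bash
python3 -m pendant '[[[0,0.0036,0.0017],[0,0,0],0.005],[[0,0.009,0.0042],[0,0,0],0.005],[[0,0.0145,0.0068],[0,0,0],0.005],[[0,0.02,0.0093],[0,0,0],0.005],[[0,0.026,0.0121],[0,0,0],0.005],[[0,0.032,0.0149],[0,0,0],0.005],[[0,0.038,0.0177],[0,0,0],0.005],[[0,0.0425,0.0198],[0,0,0],0.005],[[0,0.0453,0.0211],[0,0,0],0.005],[[0,0.0453,0.0211],[0,0,0],0.005]]' &&
python3 -m pendant '[[[0,0.003,-0.007],[0,0,0],0.005],[[0,0.009,-0.019],[0,0,0],0.005],[[0,0.015,-0.032],[0,0,0],0.005],[[0,0.019,-0.041],[0,0,0],0.005],[[0,0.021,-0.045],[0,0,0],0.005],[[0,0.021,-0.045],[0,0,0],0.005]]'
python3 - <<'E'
from h import *
p0,R0,o=cur();print(p0,o['tcp_rot'],o['contact_force'],o['moment'])
for f in(.25,.5,.75,1):print(rel(p0,R0,*pose([762-f*262,39+f*309.5],90,1.4+f*14.6)))
E
```

```text
time: 9.78
tool_pos: [676.3, 36.8, 263.7]
tcp_rot: [2.706, -0.001, 1.595]
contact_force: [-0.8, 0.2, -6.3]
grip_width: 21.7
time: 10.28
tool_pos: [676.0, 36.9, 315.9]
tcp_rot: [2.703, -0.0, 1.596]
contact_force: [1.4, 0.6, -5.0]
grip_width: 21.8
[675.97921399  36.92640143 315.87364107] [ 2.70251381e+00 -3.64982266e-04  1.59555278e+00] [ 1.37919333  0.59562302 -5.04597675] [-0.03715539  0.65637265 -0.04570311]
([0.0735, -0.0583, -0.0234], [0.0028, 0.0265, -0.0576])
([0.1471, -0.1154, -0.0502], [0.0028, 0.0535, -0.1153])
([0.2207, -0.1722, -0.0768], [0.0028, 0.0805, -0.173])
([0.2943, -0.2286, -0.1033], [0.0028, 0.1075, -0.2307])
```

Run:
```python
from h import *
p0,R0,o=cur()
print(rel(p0,R0,*pose([540,200],92,10)))
```

```text
([0.1536, -0.1965, -0.0905], [0.0028, 0.0632, -0.1358])
```

```bash
python3 -m pendant '[[[0.008,-0.01,-0.0045],[0,0.003,-0.007],0.005],[[0.023,-0.03,-0.0135],[0,0.01,-0.02],0.005],[[0.041,-0.052,-0.024],[0.001,0.017,-0.036],0.005],[[0.06,-0.077,-0.0355],[0.001,0.025,-0.053],0.005],[[0.08,-0.102,-0.047],[0.001,0.033,-0.071],0.005],[[0.1,-0.128,-0.059],[0.002,0.041,-0.088],0.005],[[0.12,-0.153,-0.0705],[0.002,0.049,-0.106],0.005],[[0.138,-0.1765,-0.081],[0.002,0.057,-0.122],0.005],[[0.1495,-0.191,-0.088],[0.003,0.062,-0.132],0.005],[[0.1535,-0.1965,-0.0905],[0.003,0.063,-0.136],0.005]]'
python3 - <<'E'
from h import *
from plant import capture
p0,R0,o=cur();print(p0,o['tcp_rot'],o['contact_force'],o['moment'])
for f in(.5,1):print(rel(p0,R0,*pose([540-f*40,200+f*148.5],90-f*20,10+f*6)))
a=capture("top");b=capture("side")
A=cv2.resize(a["color"][65:195,195:325,::-1],(400,400),interpolation=cv2.INTER_CUBIC)
B=cv2.resize(b["color"][150:270,285:405,::-1],(400,400),interpolation=cv2.INTER_CUBIC)
cv2.imwrite("pics/after.png",np.hstack([A,B]))
E
```

```text
time: 11.12
tool_pos: [452.8, 186.3, 312.4]
tcp_rot: [2.712, -0.001, 1.748]
contact_force: [-0.9, 0.4, -6.9]
grip_width: 21.8
[452.77338373 186.2558047  312.43638526] [ 2.71181468e+00 -7.47485384e-04  1.74808847e+00] [-0.94892987  0.36221065 -6.87639569] [-0.00388719  0.71011917  0.10701868]
([0.0705, -0.0075, 0.0078], [-0.0065, 0.0201, -0.0453])
([0.1427, -0.0174, 0.0143], [-0.0065, 0.0421, -0.0929])
```

View pics/after.png

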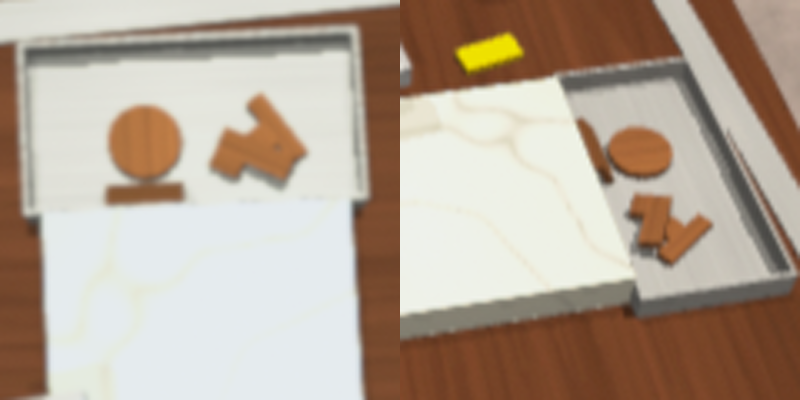

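All four offcuts are in the tray: the disc at (145,142), the tee and ell at about (260,140), and the strip leaning against the slab wall at (145,192). The marble is clear. I carry the scraper back over the mat.

```bash
python3 -m pendant '[[[0.006,-0.001,0.001],[-0.001,0.002,-0.004],0.005],[[0.02,-0.002,0.002],[-0.002,0.006,-0.013],0.005],[[0.04,-0.0045,0.004],[-0.003,0.012,-0.026],0.005],[[0.06,-0.007,0.006],[-0.005,0.018,-0.039],0.005],[[0.08,-0.0095,0.008],[-0.006,0.024,-0.052],0.005],[[0.1,-0.012,0.01],[-0.0065,0.03,-0.065],0.005],[[0.12,-0.0145,0.012],[-0.0065,0.036,-0.078],0.005],[[0.135,-0.0165,0.0135],[-0.0065,0.04,-0.088],0.005],[[0.1427,-0.0174,0.0143],[-0.0065,0.042,-0.093],0.005],[[0.1427,-0.0174,0.0143],[-0.0065,0.042,-0.093],0.005]]'
python3 - <<'E'
from h import *
p0,R0,o=cur();print(p0,o['tcp_rot'],o['contact_force'],o['moment'])
for z in(30,15,9): p,R=pose([500,348.5],z,16);print(p,rel(p0,R0,p+[0,.5,.35],R))
E
```

```text
time: 12.05
tool_pos: [421.9, 324.9, 292.4]
tcp_rot: [2.702, 0.0, 1.848]
contact_force: [-0.8, 0.6, -6.9]
grip_width: 21.8
[421.87566692 324.89375227 292.38788344] [2.70176719e+00 4.03199384e-04 1.84831367e+00] [-0.81871845  0.56696389 -6.90842227] [-0.11879586  0.62213959  0.03775008]
[417.91180436 324.96158867 252.30293814] ([0.0016, -0.0202, 0.0344], [0.0035, 0.0011, -0.0014])
[417.91180436 324.96158867 237.30293814] ([0.0017, -0.0266, 0.048], [0.0035, 0.0011, -0.0014])
[417.91180436 324.96158867 231.30293814] ([0.0017, -0.0292, 0.0534], [0.0035, 0.0011, -0.0014])
```

```bash
python3 -m pendant '[[[0,-0.003,0.005],[0.001,0,0],0.005],[[0.001,-0.009,0.015],[0.003,0.001,-0.001],0.005],[[0.0016,-0.015,0.026],[0.0035,0.001,-0.001],0.005],[[0.0016,-0.0205,0.036],[0.0035,0.001,-0.001],0.005],[[0.0017,-0.025,0.0445],[0.0035,0.001,-0.001],0.005],[[0.0017,-0.028,0.0505],[0.0035,0.001,-0.001],0.005],[[0.0017,-0.0292,0.0534],[0.0035,0.001,-0.001],0.005],[[0.0017,-0.0292,0.0534],[0.0035,0.001,-0.001],0.005],[[0.0017,-0.0292,0.0534],[0.0035,0.001,-0.001],0.005],[[0.0017,-0.0292,0.0534],[0.0035,0.001,-0.001],0.005]]'
python3 - <<'E'
from h import *
from plant import capture
p0,R0,o=cur();print(p0,o['tcp_rot'],o['contact_force'],o['moment'])
for z in(6.5,5.5,5): p,R=pose([500,348.5],z,16);print(p,rel(p0,R0,p+[0,.5,.35],R))
a=capture("top");b=capture("side");pickle.dump((a,b),open("s.pkl","wb"))
A=cv2.resize(a["color"][185:275,78:198,::-1],(400,300),interpolation=cv2.INTER_CUBIC)
B=cv2.resize(b["color"][110:185,210:310,::-1],(400,300),interpolation=cv2.INTER_CUBIC)
cv2.imwrite("pics/set.png",np.hstack([A,B]))
E
```

```text
time: 12.88
tool_pos: [417.7, 324.6, 232.8]
tcp_rot: [2.704, -0.0, 1.849]
contact_force: [1.2, -0.2, -6.5]
grip_width: 21.8
[417.69289673 324.59190868 232.7902201 ] [ 2.70394634e+00 -1.43632175e-04  1.84877221e+00] [ 1.17759087 -0.17927638 -6.49407899] [-0.17962018  0.63550686  0.01522444]
[417.91180436 324.96158867 228.80293814] ([0.0008, -0.0011, 0.0035], [0.0013, 0.0004, -0.0012])
[417.91180436 324.96158867 227.80293814] ([0.0008, -0.0016, 0.0044], [0.0013, 0.0004, -0.0012])
[417.91180436 324.96158867 227.30293814] ([0.0008, -0.0018, 0.0048], [0.0013, 0.0004, -0.0012])
```

View pics/set.png

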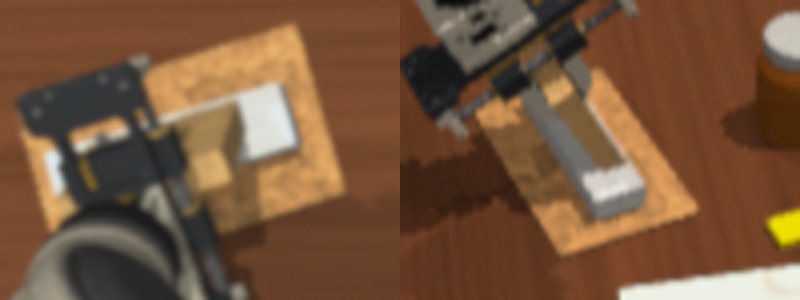

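The scraper is centred over the mat: the gap at its right-hand end, (292,118) to (322,110), is about 20 mm as expected. I lower it gently in small steps.

```bash
python3 -m pendant '[[[0.0003,-0.0005,0.0012],[0,0,0],0.005],[[0.0005,-0.001,0.0022],[0.001,0,-0.001],0.005],[[0.0008,-0.0013,0.003],[0.001,0,-0.001],0.005],[[0.0008,-0.0015,0.0036],[0.001,0,-0.001],0.005],[[0.0008,-0.0016,0.0039],[0.001,0,-0.001],0.005],[[0.0008,-0.0016,0.0039],[0.001,0,-0.001],0.005],[[0.0008,-0.0016,0.0039],[0.001,0,-0.001],0.005]]'
python3 -c "
from plant import get_obs
o=get_obs();print(o['tool_pos'],o['contact_force'],o['moment'])"
```

```text
time: 13.57
tool_pos: [417.3, 325.3, 227.9]
tcp_rot: [2.706, 0.001, 1.85]
contact_force: [0.3, -0.3, -6.0]
grip_width: 21.6
[417.32872136 325.29484422 227.89973109] [ 0.32507468 -0.27314718 -5.9549168 ] [-0.17791817  0.60707802  0.02465391]
```

```bash
python3 -m pendant '[[[0,-0.0001,0.0002],[0,0,0],0.005],[[0,-0.0002,0.0004],[0,0,0],0.005],[[0,-0.0002,0.0004],[0,0,0],0.005],[[0,-0.0002,0.0004],[0,0,0],0.005]]'; python3 -c "
from plant import get_obs
o=get_obs();print(o['tool_pos'],o['contact_force'],o['moment'])"
```

```text
time: 13.9
tool_pos: [417.4, 325.3, 227.7]
tcp_rot: [2.706, 0.001, 1.85]
contact_force: [-0.1, 0.1, -4.1]
grip_width: 22.2
[417.38115001 325.30891907 227.66539864] [-0.13576545  0.09813384 -4.14134115] [-0.21074072  0.62673438 -0.00344106]
```

```bash
python3 -m pendant '[[[0,-0.0001,0.0002],[0,0,0],0.005],[[0,-0.0002,0.0004],[0,0,0],0.005],[[0,-0.0002,0.0004],[0,0,0],0.005],[[0,-0.0002,0.0004],[0,0,0],0.005]]'; python3 -c "
from plant import get_obs
o=get_obs();print(o['tool_pos'],o['contact_force'],o['moment'])"
```

```text
time: 14.23
tool_pos: [417.3, 325.3, 227.6]
tcp_rot: [2.706, 0.001, 1.85]
contact_force: [-4.2, -3.1, 3.9]
grip_width: 21.8
[417.29301417 325.29205078 227.59409921] [-4.17440571 -3.13711075  3.88156232] [-0.35415247  0.6729684  -0.08344762]
```

The foot is now on the mat. I ease off a touch and open.

```bash
python3 -m pendant '[[[0,0.0001,-0.0002],[0,0,0],0.005],[[0,0.0001,-0.0002],[0,0,0],0.005],[[0,0.0001,-0.0002],[0,0,0],0.024],[[0,0.0001,-0.0002],[0,0,0],0.03],[[0,0.0001,-0.0002],[0,0,0],0.05],[[0,0.0001,-0.0002],[0,0,0],0.0918],[[0,0.0001,-0.0002],[0,0,0],0.0918],[[0,0.0001,-0.0002],[0,0,0],0.0918],[[0,0.0001,-0.0002],[0,0,0],0.0918],[[0,0.0001,-0.0002],[0,0,0],0.0918]]' &&
python3 -m pendant '[[[0,0,0],[0,0,0],0.0918],[[0,0,0],[0,0,0],0.0918],[[0,0,0],[0,0,0],0.0918],[[0,0,0],[0,0,0],0.0918],[[0,0,0],[0,0,0],0.0918],[[0,0,0],[0,0,0],0.0918]]'
```

```text
time: 15.07
tool_pos: [417.4, 325.3, 227.3]
tcp_rot: [2.706, 0.001, 1.85]
contact_force: [-0.7, -0.0, 0.4]
grip_width: 65.5
time: 15.57
tool_pos: [417.3, 325.3, 227.3]
tcp_rot: [2.706, 0.001, 1.85]
contact_force: [0.2, 0.5, 0.2]
grip_width: 91.9
```

Open, with no load. I back out along the handle, then move clear to see it.

```bash
python3 -m pendant '[[[0,0,-0.005],[0,0,0],0.0918],[[0,0,-0.02],[0,0,0],0.0918],[[0,0,-0.045],[0,0,0],0.0918],[[0,0,-0.075],[0,0,0],0.0918],[[0,0,-0.105],[0,0,0],0.0918],[[0,0,-0.13],[0,0,0],0.0918],[[0,0,-0.14],[0,0,0],0.0918],[[0,0,-0.14],[0,0,0],0.0918]]' &&
python3 -m pendant '[[[-0.02,0,-0.005],[0,0,0],0.0918],[[-0.05,0,-0.01],[0,0,0],0.0918],[[-0.09,0,-0.01],[0,0,0],0.0918],[[-0.13,0,-0.01],[0,0,0],0.0918],[[-0.17,0,-0.01],[0,0,0],0.0918],[[-0.21,0,-0.01],[0,0,0],0.0918],[[-0.24,0,-0.01],[0,0,0],0.0918],[[-0.25,0,-0.01],[0,0,0],0.0918],[[-0.25,0,-0.01],[0,0,0],0.0918]]'
python3 - <<'E'
from h import *
from plant import capture
a=capture("top");b=capture("side");pickle.dump((a,b),open("f.pkl","wb"))
A=cv2.resize(a["color"][185:275,78:198,::-1],(800,600),interpolation=cv2.INTER_CUBIC)
cv2.imwrite("pics/fin1.png",A)
cv2.imwrite("pics/fin2.png",cv2.resize(b["color"][:,:,::-1],(800,600),interpolation=cv2.INTER_CUBIC))
E
```

```text
time: 16.23
tool_pos: [360.2, 309.2, 356.6]
tcp_rot: [2.702, -0.001, 1.85]
contact_force: [-0.2, 1.0, -0.2]
grip_width: 92.0
time: 16.98
tool_pos: [426.3, 65.0, 362.0]
tcp_rot: [2.709, 0.001, 1.845]
contact_force: [0.1, -0.7, 0.8]
grip_width: 91.8
```

View pics/fin1.png

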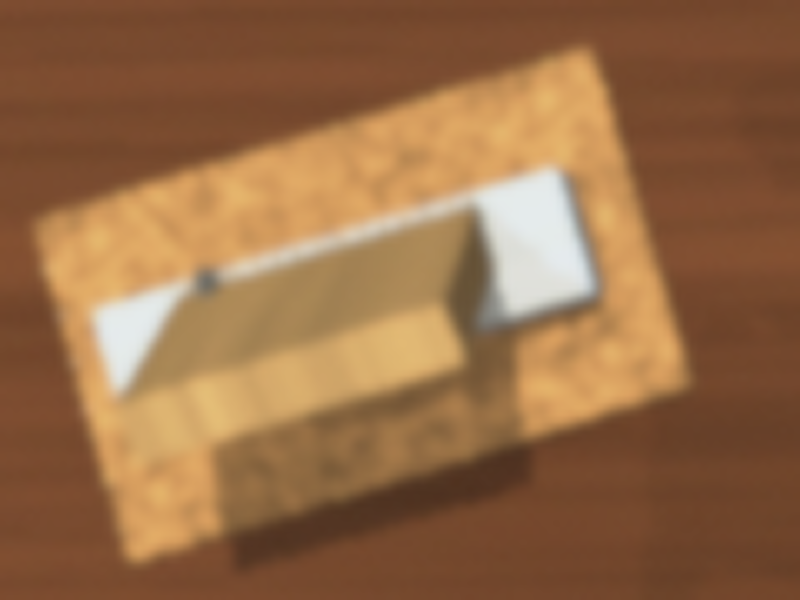

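View pics/fin2.png

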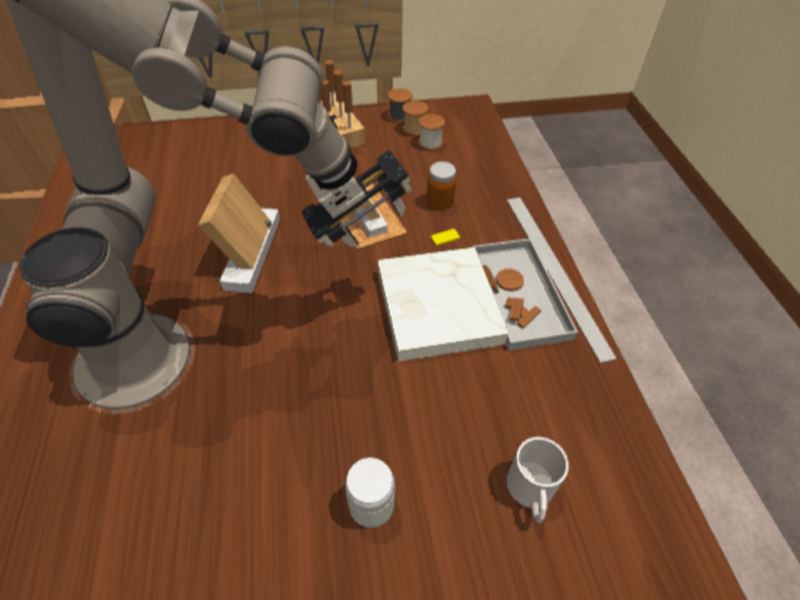

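The scraper stands on its mat, with foot top corners at (93,310), (563,168) and (598,298). All offcuts are in the tray, and the tin, mug, jar and yellow strip are where they were. I check the centring once in numbers, then hand in.

Run:
```python
from h import *
from plant import close_job
c=pickle.load(open("f.pkl","rb"))[0]
P=w(c,crop([(93,310),(563,168),(598,292)],6.667,[78,185]),27)
d=P[0]-P[1];print("centre",(P[0]+P[2])/2,"yaw",np.degrees(np.arctan2(-d[0],d[1])),"len",np.hypot(*d),np.hypot(*(P[1]-P[2])))
_,_,o=cur();print(o["time"],o["contact_force"]);print(close_job())
```

```text
centre [499.24242727 348.1106078 ] yaw 15.579748423782405 len 171.84086209367825 46.1299033942919
17.0833 [-0.72266165  0.67156501  0.00232397]
the job is handed in; nothing more can be done
None
```

The job is done and handed in at 17.1 s of the 54 s allowed. I gripped the small scraper by its leaning handle and wiped all four offcuts into the tray in one straight pass.

- **Wiping height:** By the arm's own height reading, the foot ran about 1.5 mm above the marble. The force readings between strokes showed only the scraper's weight.
- **Tray:** The last pictures show all four offcuts in it and the marble clear. The strip did not land flat: it leans on edge against the slab's side.
- **Setting back:** The scraper stands at (499.2, 348.1), yaw 15.6°. The mat's centre is (500.0, 348.5), yaw about 16°, so it is within about 1 mm of the middle. On the last lowering step the foot pressed the mat with about 10 N (the scraper itself weighs 5 N), so I backed off slightly before opening.
- **Bystanders:** The tin, mug, jar and yellow strip look unmoved. The gripper was open and clear, with no contact force, at hand-in.

No check failed or disagreed.

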